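Move the push-and-turn safety cap to the refill can

TASK

The capped solvent can is used up and the open one is its refill. Take the safety cap off the used can (push it down firmly, turn it anticlockwise to its stop, lift it off), fit it on the open neck of the refill and lock it there: feel for the slots, push it down firmly, turn it clockwise to its stop and let it spring up. Leave the other things on the bench where they are.

Things in the scene. Friction and masses are not known exactly. Their poses are not given: they have to be found in the camera images.
- safety_cap: Black safety cap, about 140 g, the thing to move: a knurled disc 62 mm across, 8 mm thick, a round grip knob on top, a stem with two lugs below. Origin: centre of the disc's underside; x along the lugs and the ridge on the knob, z up. Half a turn about z makes no difference. Locked on a neck, its origin stands 6 mm above the mouth, held up by a spring of 8 N.
- cap_knob (a point): Middle of the cap's grip knob, 20 mm above the cap's origin. The knob is round, 34 mm across, 24 mm high, and stands on the disc, so fingertips beside it can bear on the disc; along its top runs a pointer ridge 30 x 6 mm, 3.5 mm high, in the line of the lugs. Pads slip round the knob when the cap is against a stop, so forcing is no use.
- cap_lugs (a point): Centre of the stem's foot, 17 mm below the cap's origin. The stem is 22 mm across; the two lugs at its foot lie along the cap's x, 38 mm tip to tip, 7 mm wide, 5 mm high (their tops 12 mm below the disc).
- can_a: The used-up can: white, square, 92 mm wide, in a steel floor bracket 100 mm square, screwed to the bench. It wears the safety cap at the start. Origin: centre of its foot; z up. 114 mm high to the foot of its neck.
- rim_a (a point): Centre of the used can's mouth, 140 mm above the bench; grey neck 54 mm across. The locked cap turns only while pushed down 4 mm or more (about 10 N; it bottoms at 6 mm, 12 N). Then it turns anticlockwise from above by 50 to 85 degrees (unknown beforehand) to a firm stop; there, or up to 10 degrees short of it, the lugs are under the slots and it lifts off.
- can_b: The refill can, like the other and screwed down too, with an open neck. Origin: centre of its foot; z up; x square to two of its sides. The two slots of its neck lie in one line through the mouth's centre, turned up to 20 degrees either way from the can's x axis, by how much no pose tells: look or feel. The cap rests 17 mm above the mouth until its lugs meet the slots, then drops.
- rim_b (a point): Centre of the refill can's mouth, 140 mm above the bench; grey neck 54 mm across. In it a hole 26 mm across with two slots 11 mm wide that reach 21 mm from the centre, through a roof 6 mm thick. A sprung steel disc lies 6 mm below the mouth: the cap drops freely until its origin is 11 mm above the mouth, then meets the spring: 5 N, rising to 12 N where it bottoms.
- neck_b (a point): Centre of the neck's foot on the refill can, 114 mm above the bench. How the neck locks: the bottomed cap turns clockwise from above, 65 to 85 degrees from the slots, to a firm stop; let go within the last 15 degrees before the stop, it springs up 6 mm and is locked.
- ink_bottle: Bystander: white bottle with a black cap, 58 mm across, 130 mm high; loose. Origin at the centre of its foot.
- screw_cap: Bystander: plain black screw closure, 64 mm across, 30 mm high, without a bar or lugs; loose on the bench. Origin at the centre of its foot.
- spare_knob: Bystander: small black star knob, 41 mm across, 44 mm high; loose on the bench. Origin at the centre of its foot.

How it is judged:
On the way, in this order (a step that is already met when the one before it is completed fails the run):
1. the safety cap is pushed down on the used can (z of safety_cap in the frame of rim_a below 0.0035 m and horizontal distance between safety_cap and rim_a below 0.005 m), for 0.05 s.
2. the safety cap is lifted clear of the used can (z of safety_cap in the frame of rim_a above 0.025 m), for 0.1 s.
3. the safety cap is pushed down in the refill can's neck (z of safety_cap in the frame of rim_b below 0.0035 m and horizontal distance between safety_cap and rim_b below 0.005 m), for 0.05 s.
At the end, for the whole second after the job is handed in: The safety cap sits level (within 0.1 rad) and at rest on the refill can's neck, within 5 mm of its centre, its disc's underside 4.5 to 8 mm above the mouth: sprung up into the lock (z of safety_cap in the frame of rim_b between 0.0045 and 0.008 m and horizontal distance between safety_cap and rim_b below 0.005 m and angle between safety_cap's own z axis and vertical below 0.1 rad and linear speed of safety_cap below 0.01 m/s); the robot touches nothing.
It fails at once if a bystander was moved more than 25 mm (distance of any of ink_bottle, screw_cap, spare_knob from where it was at the start of the episode above 0.025 m).
It also fails if it takes over 72 s, if anything falls off the work surface, if the arm or the gripper's body presses on something with over 40 N, if the wrist force passes 120 N, or if a joint passes its speed limit or range.

ROBOT

A 7-joint arm with a two-finger parallel gripper is mounted at the origin on a cart in front of the work surface, level with it; the furniture and walls round the work are solid. World frame = base frame: x ahead of the robot, y to its left, z up, the work surface at z = 0. Lengths are in m, angles in rad, forces in N, time in s.
With the tool pointing down it reaches from about 0.425 to 0.925 m from the base axis. Payload 6.8 kg.
Tool frame: the origin (TCP) lies at the very end of the fingers, on their centre line; the grasp point (between the pads) lies 19 mm behind it; z points along the fingers, y is the line along which they close (so a half turn about z gives the same grasp; the last joint's range is limited). The gripper opens to 85 mm and grips with 20 to 120 N. Pads are 22 mm wide; open, the fingers measure 114 mm over their backs; the gripper's body (76 mm by 85 mm) begins 54 mm behind the grasp point. The pads swing forward as they close: fully open they stand 13 mm farther back than shut.
Start: joints at [1.202, 0.477, 0.022, 1.555, -0.011, 1.109, -0.083], TCP at [0.174, -0.652, 0.231] pointing down, gripper open.
Joint ranges: [-2.96, 2.96], [-0.34, 2.1], [-1.41, 1.46], [0.24, 2.44], [-1.37, 4.51], [0.17, 1.92], [-2.96, 2.96]. Speed limits (rad/s): [2.39, 2.39, 3.14, 3.14, 3.14, 3.14, 3.14].

INTERFACE

Orientations are given as a unit quaternion [w, x, y, z].
In Python, from station import bot gives the robot as it stands.
- The arm moves only by the shell command python3 nudge.py [FORCE], which reads ROWS from standard input. ROWS is a JSON object with one list for each field, all of the same length, 1 to 20, a row being the entries at one place: x, y, z (the shift in shares of the most that a row can go, 1 being 50 mm), rz (a turn about the tool's z in parts of the range, where 1.0 means pi/2 rad), jaw (the opening from 0.0 (shut) to 1.0 (fully open)); each row shifts and turns the commanded pose from where the row before left it, along the tool's axes as they then stand; what a row does not reach is not made up. A row lasts 1/10 s, in which the tool goes at most 0.05 m and 0.15 rad, less where a joint would pass 70% of its speed; a pose out of reach is approached as far as the arm can. The fingers move at their own pace and stop on an object; FORCE is the grip in N (left out, the last holds). Time passes only in rows, so rows that do not move let the fingers close. It prints the time, the measured TCP pose, the force, the opening and the grip force at its end. Shift and turn numbers lie between -1 and 1, and a call with a number outside is refused. Input that does not fit is refused with a message, and nothing moves.
- bot.get_obs(): the state, without advancing time (a new reading comes with each control period).
- bot.read_camera(name): name is "side" or "top"; returns the picture (420x560x3 uint8, blue, green, red); there is no depth.
- bot.camera_info(name): a dict with "vertical_fov" (degrees; the focal length in pixels is half the picture's height over the tangent of half this angle, whatever the lens; pixels are square), "cx", "cy" (the principal point, pixels), "view" (4x4, takes a point from world to camera coordinates). Camera axes: x right, y up, looking along -z (the intrinsics and any distortion apply to the point x, -y, -z); pixel columns grow to the right and rows downward; lengths in m; the calibration is good to about 2 mm. A picture is of the moment at which its call begins. camera_info takes no time and is no camera call.
- bot.hand_in(): hands the job in; it is judged then, once.
The state is a dict: "t": time; "q": joint angles; "joint_vel": joint speeds; "joint_torque": joint torques, N m; "eef_pos": TCP position; "tool_rot": TCP orientation; "contact_force": force on the tool from outside, world axes, zero at the start; "torque": the same for the moment, N m; "gripper_width": opening from 0.0 (shut) to 1.0 (fully open); "grasp_force": force on a finger pad.
Only numpy, scipy, OpenCV 4.12 (cv2) and the standard library are available. Lean on these libraries where they do the work, as an engineer would, in place of code of your own. Each camera call takes 0.05 s, during which the arm holds its last target. There are 200 camera calls.

## Working session

There is one attempt and no reset: what is moved stays moved. The work goes in short steps, Python scripts to look and compute and a shell command to move; the robot and the scene stay as the last step left them, time stands still between calls to the robot, and variables do not carry over. Pictures are saved under pics/ and viewed, at most 10 in all, crops included, and the job is handed in when it is done.

```bash
ls; mkdir -p pics
python3 - <<'E'
from station import bot
import cv2,numpy as np
np.set_printoptions(precision=5,suppress=True)
for n in("side","top"):
    cv2.imwrite(f"pics/{n}0.png",bot.read_camera(n)); print(n,bot.camera_info(n))
print(bot.get_obs())
E
```

```text
nudge.py
pics
station.py
side {'vertical_fov': 46.74243883442714, 'cx': 274.6829185877969, 'cy': 210.05408687478575, 'view': array([[-0.93501, -0.35463,  0.00176,  0.52286],
       [ 0.17199, -0.44911,  0.87676, -0.14151],
       [-0.31013,  0.82008,  0.48092, -0.83387],
       [ 0.     ,  0.     ,  0.     ,  1.     ]])}
top {'vertical_fov': 51.49668163663574, 'cx': 287.3565289878904, 'cy': 210.73214803182586, 'view': array([[-0.00047, -0.99998,  0.0063 ,  0.10323],
       [ 0.99338,  0.00026,  0.11488, -0.51967],
       [-0.11488,  0.00631,  0.99336, -0.93223],
       [ 0.     ,  0.     ,  0.     ,  1.     ]])}
{'t': 0.1, 'q': array([ 1.20188,  0.47774,  0.02236,  1.55632, -0.01155,  1.10931,
       -0.08308]), 'joint_vel': array([ 0.00007, -0.00347, -0.00023, -0.00303, -0.00078,  0.00083,
       -0.00048]), 'joint_torque': array([  0.00532, -59.77562,   1.6141 , -28.1952 ,   0.01287,   0.005  ,
         0.00004]), 'eef_pos': array([ 0.17393, -0.65167,  0.23042]), 'tool_rot': array([-0.00081,  0.99151,  0.13004, -0.00015]), 'contact_force': array([ 0.3996 , -0.8759 ,  0.53381]), 'torque': array([ 0.00196, -0.0622 , -0.01849]), 'grasp_force': 0.0, 'gripper_width': 1.0004248578782642}
```

View pics/side0.png

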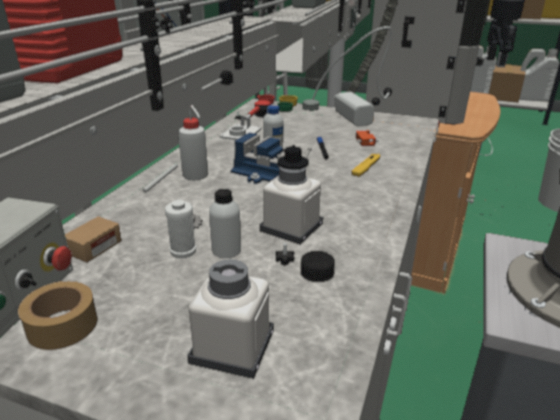

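View pics/top0.png

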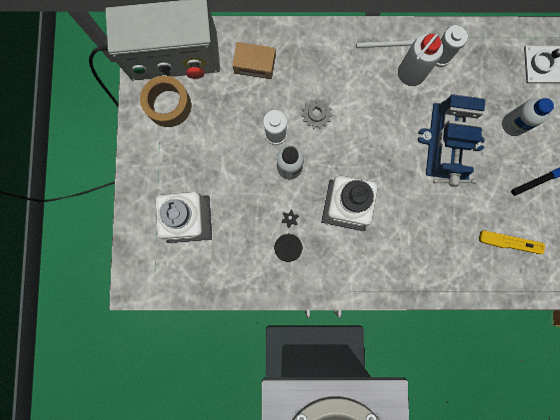

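Side view: the used can with the black cap is at about (293,165) and the open refill neck at (229,275). Top view: the cap is at about (357,196), the refill neck at (176,212), with the screw cap, star knob and ink bottle between the cans. I'll zoom in on both.

Run:
```python
import cv2,numpy as np
s=cv2.imread("pics/side0.png");t=cv2.imread("pics/top0.png")
c=lambda im,x,y:cv2.resize(im[y:y+60,x:x+80],(400,300),interpolation=cv2.INTER_CUBIC)
g=lambda i:np.clip(((i/255.)**.6)*255,0,255).astype('uint8')
m=np.vstack([np.hstack([c(t,315,168),c(t,140,185)]),np.hstack([c(s,253,140),c(s,190,250)])])
cv2.imwrite("pics/z0.png",g(m))
```

```text
(no output)
```

View pics/z0.png

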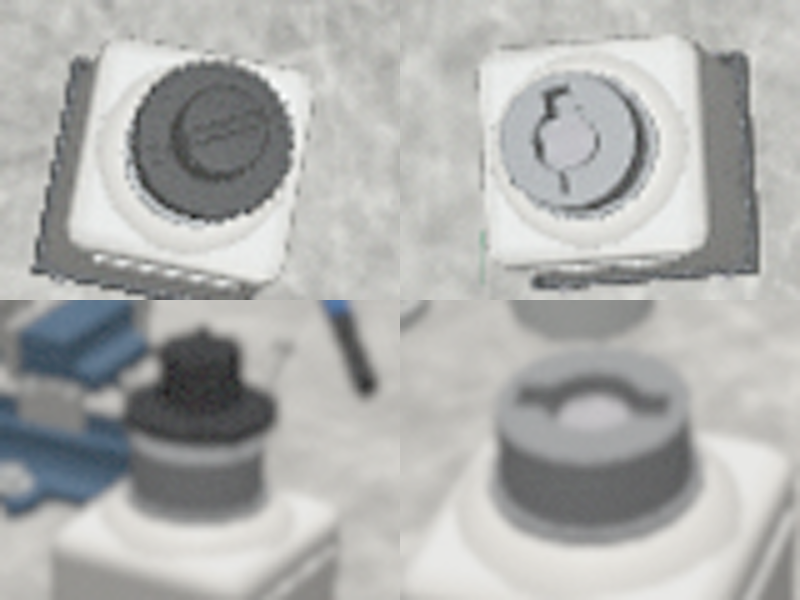

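Crop (5×). Top: cap disc centre near crop (213,141), knob top (221,131), ridge tilted slightly right-up. The refill rim centre is near crop (568,139), with slots at about (556,95) and (567,185). Side: knob top is at about (201,345) and the rim ellipse centre at about (594,403). Next I'll triangulate and overlay the model.

```bash
cat > h.py <<'E'
import numpy as np,cv2
from scipy.optimize import least_squares
from station import bot
np.set_printoptions(precision=4,suppress=True)
CI={n:bot.camera_info(n) for n in("side","top")}
def proj(n,P):
    c=CI[n];P=np.atleast_2d(P);v=P@c["view"][:3,:3].T+c["view"][:3,3]
    f=210/np.tan(np.radians(c["vertical_fov"]/2))
    return np.c_[c["cx"]-f*v[:,0]/v[:,2],c["cy"]+f*v[:,1]/v[:,2]]
def tri(s,t):
    r=least_squares(lambda p:np.r_[proj("side",p)[0]-s,proj("top",p)[0]-t],[.6,0,.14]);return r.x,r.fun
def onz(n,uv,z):
    return least_squares(lambda p:proj(n,[p[0],p[1],z])[0]-uv,[.6,0]).x
def circ(c,r,z): a=np.linspace(0,2*np.pi,73);return np.c_[c[0]+r*np.cos(a),c[1]+r*np.sin(a),0*a+z]
def box(c,ang,L,W,z):
    d=np.array([np.cos(ang),np.sin(ang)]);n=np.array([-d[1],d[0]])
    q=[c+sx*L/2*d+sy*W/2*n for sx,sy in((1,1),(1,-1),(-1,-1),(-1,1),(1,1))];return np.c_[np.array(q),np.full(5,z)]
def crop(n,im,x,y,polys,k=5):
    o=cv2.resize(im[y:y+60,x:x+80],None,fx=k,fy=k,interpolation=cv2.INTER_CUBIC)
    o=(((o/255.)**.6)*255).astype('uint8')
    for P,col in polys:
        q=((proj(n,P)-[x,y]+.5)*k-.5);cv2.polylines(o,[np.round(q*8).astype(int)],False,col,1,cv2.LINE_AA,3)
    return o
E
python3 - <<'E'
from h import *
u=lambda x,y,ox,oy:np.array([ (x+.5)/5-.5+ox,(y+.5)/5-.5+oy])
k,f=tri(u(201,45,253,140),u(221,131,315,168)); print("knob top",k,f)
b,f=tri(u(194,103,190,250),u(168,139,140,185)); print("rim b",b,f)
print("bench-z check top-only: disc top",onz("top",u(213,138,315,168),.154))
d=[onz("top",u(*p,315,168),.1815) for p in((193,139),(266,113))];e=d[0]-d[1];print("ridge",np.degrees(np.arctan2(e[1],e[0])))
d=[onz("top",u(*p,140,185),.14) for p in((156,92),(167,188))];e=d[0]-d[1];print("slot",np.degrees(np.arctan2(e[1],e[0])))
E
```

```text
knob top [ 0.5342 -0.0303  0.1767] [-0.3014 -0.0386  0.0821  0.2838]
rim b [0.5029 0.3267 0.1376] [-0.3592 -0.0641  0.174   0.4988]
bench-z check top-only: disc top [ 0.5355 -0.0309]
ridge 109.68932006161864
slot 8.174168987970502
```

Heights check out: knob top 0.177 against 0.178 expected, rim 0.138 against 0.140. Now I'll overlay the model to refine centres and angles.

Run:
```python
from h import *
t=cv2.imread("pics/top0.png");s=cv2.imread("pics/side0.png")
R=(0,0,255);G=(0,220,0);B=(255,60,0)
ca=np.array([.5350,-.0306]);cb=np.array([.5031,.3267])
pa=[(circ(ca,.031,.154),R),(circ(ca,.017,.178),G),(box(ca,np.radians(109),.03,.006,.1815),B)]
pb=[(circ(cb,.027,.14),R),(circ(cb,.013,.14),G),(box(cb,np.radians(9),.042,.011,.14),B)]
m=np.vstack([np.hstack([crop("top",t,315,168,pa),crop("top",t,140,185,pb)]),np.hstack([crop("side",s,253,140,pa),crop("side",s,190,250,pb)])])
cv2.imwrite("pics/z1.png",m)
```

```text
(no output)
```

View pics/z1.png

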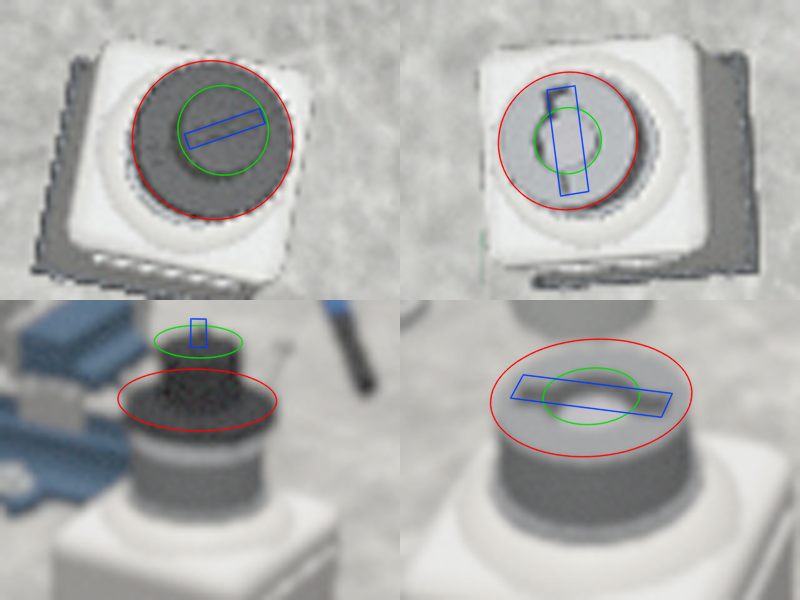

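The top overlay fits well; the side image sits about 1 to 1.5 px low, within the calibration error. The slot lies at about 9–11° and the ridge at about 109°. Moving above the cap.

```bash
cat >> h.py <<'E'
from scipy.spatial.transform import Rotation as Ro
def delta(p):
    o=bot.get_obs();w,x,y,z=o["tool_rot"];R=Ro.from_quat([x,y,z,w])
    print("t",round(o["t"],2),"pos",o["eef_pos"],"delta",R.inv().apply(np.array(p)-o["eef_pos"]),"yaw",np.degrees(np.arctan2(*R.as_matrix()[[1,0],0])),"tilt",np.degrees(np.arccos(-R.as_matrix()[2,2])),"q7",o["q"][6],"F",o["contact_force"],"M",o["torque"],"g",o["gripper_width"],o["grasp_force"])
E
python3 -c "
from h import *
delta([.535,-.0306,.21])"
```

```text
t 0.1 pos [ 0.1739 -0.6517  0.2304] delta [ 0.509  -0.5069  0.0212] yaw 14.943757462600173 tilt 0.09438056191003416 q7 -0.0830831227696098 F [ 0.3996 -0.8759  0.5338] M [ 0.002  -0.0622 -0.0185] g 1.0004248578782642 0.0
```

Careful with the scale: shifts go in shares of 50 mm and turns go in shares of pi/2 rad. That gives: -0.034 m is -0.68.

```bash
echo '{"x": [0.68,0.68,0.68,0.68,0.68,0.68,0.68,0.68,0.68,0.68,0.68,0.68,0.68,0.68,0.68,0,0],"y": [-0.68,-0.68,-0.68,-0.68,-0.68,-0.68,-0.68,-0.68,-0.68,-0.68,-0.68,-0.68,-0.68,-0.68,-0.68,0,0],"z": [0,0,0,0,0,0,0,0,0,0,0,0,0,0,0,0,0],"rz": [0,0,0,0,0,0,0,0,0,0,0,0,0,0,0,0,0],"jaw": [0.65,0.65,0.65,0.65,0.65,0.65,0.65,0.65,0.65,0.65,0.65,0.65,0.65,0.65,0.65,0.65,0.65]}' | python3 nudge.py 25; python3 -c "
from h import *
delta([.535,-.0306,.19])"
```

```text
t: 1.8
eef_pos: [0.5352, -0.0268, 0.2308]
tool_rot: [-0.0, 0.991, 0.131, -0.001]
contact_force: [-1.1, -1.9, -1.0]
gripper_width: 0.649
grasp_force: 0.0
t 1.8 pos [ 0.5352 -0.0268  0.2308] delta [-0.0012  0.0036  0.0408] yaw 15.105642502646079 tilt 0.06229126581575397 q7 -1.4853240597277912 F [-1.0551 -1.906  -0.9757] M [-0.0476  0.0019 -0.0057] g 0.6490705839398229 0.0
```

```bash
echo '{"x": [-0.02,0,0,0],"y": [0.08,0,0,0],"z": [0.4,0.4,0,0],"rz": [0,0,0,0],"jaw": [0.65,0.65,0.65,0.65]}' | python3 nudge.py
python3 - <<'E'
from h import *
delta([.535,-.0306,.19])
s=bot.read_camera("side");t=bot.read_camera("top");p=bot.get_obs()["eef_pos"]
print(proj("side",p),proj("top",p))
g=lambda im,x,y:cv2.resize(im[y:y+100,x:x+100],None,fx=4,fy=4,interpolation=cv2.INTER_CUBIC)
m=np.hstack([g(s,243,95),g(t,307,150)]);m=(((m/255.)**.6)*255).astype('uint8')
for n,ox,oy,sh in(("side",243,95,0),("top",307,150,400)):
    q=(proj(n,p)[0]-[ox,oy]+.5)*4-.5+[sh,0];cv2.drawMarker(m,tuple(int(v) for v in q),(0,0,255),0,12)
cv2.imwrite("pics/a1.png",m)
E
```

```text
t: 2.2
eef_pos: [0.5348, -0.0334, 0.1914]
tool_rot: [0.0, 0.992, 0.129, -0.001]
contact_force: [0.2, 0.2, 1.0]
gripper_width: 0.649
grasp_force: 0.0
t 2.2 pos [ 0.5348 -0.0334  0.1914] delta [ 0.0009 -0.0027  0.0014] yaw 14.833125874500618 tilt 0.06660179475429011 q7 -1.498826232888561 F [0.2029 0.2304 0.992 ] M [ 0.0449 -0.006  -0.0762] g 0.6487549616032352 0.0
[[292.2685 140.3659]] [[361.5921 191.9234]]
```

View pics/a1.png

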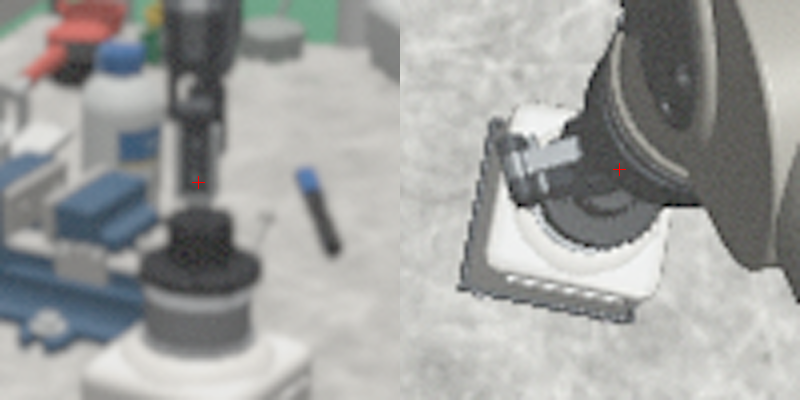

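Side: the fingers straddle the knob line, with the tip column at about x=198/4+243 and the knob centre at about 201/4+243, so they are aligned. Top: the hand covers the cap, with the knob between the fingers. Lowering until I feel the disc.

To row units: 0.01 m is 0.2, 0.007 m is 0.14.

```bash
echo '{"x": [0,0,0,0,0],"y": [-0.04,0,0,0,0],"z": [0.2,0.2,0.14,0,0],"rz": [0,0,0,0,0],"jaw": [0.65,0.65,0.65,0.65,0.65]}' | python3 nudge.py; python3 -c "
from h import *
delta([.535,-.0306,.154])"; echo '{"x": [0,0],"y": [0,0],"z": [0.06,0],"rz": [0,0],"jaw": [0.65,0.65]}' | python3 nudge.py;echo '{"x": [0,0],"y": [0,0],"z": [0.06,0],"rz": [0,0],"jaw": [0.65,0.65]}' | python3 nudge.py
```

```text
t: 2.8
eef_pos: [0.5347, -0.0301, 0.164]
tool_rot: [-0.0, 0.992, 0.13, -0.0]
contact_force: [-0.0, 0.7, -0.5]
gripper_width: 0.649
grasp_force: 0.0
t 2.8 pos [ 0.5347 -0.0301  0.164 ] delta [0.0001 0.0006 0.01  ] yaw 14.950669845782503 tilt 0.036934124644733356 q7 -1.5197925225787534 F [-0.0083  0.7309 -0.491 ] M [ 0.033  -0.0385  0.003 ] g 0.6490584663744892 0.0
t: 3.0
eef_pos: [0.5349, -0.0301, 0.1612]
tool_rot: [0.0, 0.992, 0.13, -0.0]
contact_force: [-0.3, -0.3, -0.3]
gripper_width: 0.645
grasp_force: 0.0
t: 3.2
eef_pos: [0.5347, -0.0302, 0.158]
tool_rot: [0.0, 0.992, 0.13, -0.0]
contact_force: [0.7, 0.2, 0.0]
gripper_width: 0.648
grasp_force: 0.0
```

```bash
echo '{"x": [0,0,0,0,0],"y": [0,0,0,0,0],"z": [0,0,0,0,0],"rz": [0,0,0,0,0],"jaw": [0.2,0.2,0.2,0.2,0.2]}' | python3 nudge.py 40; python3 -c "
from h import *
delta([.535,-.0306,.154])"
```

```text
t: 3.7
eef_pos: [0.5351, -0.0303, 0.1586]
tool_rot: [0.0, 0.992, 0.13, 0.0]
contact_force: [-1.8, -1.0, 4.7]
gripper_width: 0.379
grasp_force: 39.5
t 3.7 pos [ 0.5351 -0.0303  0.1586] delta [-0.0002  0.0002  0.0046] yaw 14.928711061673189 tilt 0.03909973697127484 q7 -1.5237187965927363 F [-1.7639 -1.0319  4.7148] M [-0.2382  0.2297  0.0546] g 0.3790744305234961 39.52228009700775
```

Gripped and centred (low side force). Pushing down.

To row units: 0.002 m is 0.04, 0.001 m is 0.02.

```bash
echo '{"x": [0,0,0,0,0,0],"y": [0,0,0,0,0,0],"z": [0.04,0.04,0.04,0.02,0,0],"rz": [0,0,0,0,0,0],"jaw": [0.2,0.2,0.2,0.2,0.2,0.2]}' | python3 nudge.py ; python3 -c "
from h import *
delta([.535,-.0306,.154])"
```

```text
t: 4.3
eef_pos: [0.5353, -0.0303, 0.1529]
tool_rot: [0.0, 0.992, 0.13, 0.001]
contact_force: [-5.8, -1.4, 15.5]
gripper_width: 0.379
grasp_force: 40.7
t 4.3 pos [ 0.5353 -0.0303  0.1529] delta [-0.0004  0.0002 -0.0011] yaw 14.923984573477735 tilt 0.07690756861820336 q7 -1.5282943892256549 F [-5.7607 -1.4158 15.5176] M [-0.2569  1.1708  0.0508] g 0.37948631196896976 40.74216842651367
```

To row units: 0.002 m is 0.04, -0.001 m is -0.02, -0.12 rad / 1.5708 = -0.0764.

```bash
echo '{"x": [-0.02,0,0,0,0,0],"y": [0,0,0,0,0,0],"z": [0.04,0,0,0,0,0],"rz": [0,0,-0.0764,-0.0764,-0.0764,0],"jaw": [0.2,0.2,0.2,0.2,0.2,0.2]}' | python3 nudge.py ; python3 -c "
from h import *
delta([.535,-.0306,.154])"
```

```text
t: 4.9
eef_pos: [0.5371, -0.0301, 0.1528]
tool_rot: [0.001, 0.952, 0.307, 0.003]
contact_force: [-1.9, -1.8, 23.4]
gripper_width: 0.378
grasp_force: 41.4
t 4.9 pos [ 0.5371 -0.0301  0.1528] delta [-0.002  -0.0008 -0.0013] yaw 35.72393795584609 tilt 0.4027450898635729 q7 -1.200059300334836 F [-1.9198 -1.7697 23.4048] M [0.0605 0.6579 0.1097] g 0.3781387895914237 41.430174708366394
```

To row units: -0.12 rad / 1.5708 = -0.0764.

```bash
echo '{"x": [0,0,0,0],"y": [0,0,0,0],"z": [0,0,0,0],"rz": [-0.0764,-0.0764,-0.0764,0],"jaw": [0.2,0.2,0.2,0.2]}' | python3 nudge.py ; python3 -c "
from h import *
delta([.535,-.0306,.154])";  echo '{"x": [0,0,0],"y": [0,0,0],"z": [0,0,0],"rz": [-0.0637,-0.0637,0],"jaw": [0.2,0.2,0.2]}' | python3 nudge.py ; python3 -c "
from h import *
delta([.535,-.0306,.154])"
```

```text
t: 5.3
eef_pos: [0.537, -0.0302, 0.1528]
tool_rot: [0.002, 0.882, 0.472, 0.003]
contact_force: [-2.5, -0.8, 24.2]
gripper_width: 0.378
grasp_force: 41.5
t 5.3 pos [ 0.537  -0.0302  0.1528] delta [-0.0014 -0.0014 -0.0013] yaw 56.347829652287416 tilt 0.36991611475724 q7 -0.8753219775581427 F [-2.5328 -0.7781 24.2352] M [-0.0795  0.9431  0.1344] g 0.37844818579724504 41.53195559978485
t: 5.6
eef_pos: [0.5367, -0.0301, 0.1528]
tool_rot: [0.002, 0.83, 0.558, 0.002]
contact_force: [-3.3, -1.2, 25.5]
gripper_width: 0.38
grasp_force: 41.6
t 5.6 pos [ 0.5367 -0.0301  0.1528] delta [-0.0011 -0.0014 -0.0012] yaw 67.77333562609337 tilt 0.3430450859289037 q7 -0.6960832209365568 F [-3.3495 -1.2074 25.5026] M [-0.1596  1.0603  0.0913] g 0.37995928580424954 41.60301446914673
```

To row units: -0.1 rad / 1.5708 = -0.0637.

```bash
for i in 1 2 3; do echo '{"x": [0,0,0],"y": [0,0,0],"z": [0,0,0],"rz": [-0.0637,-0.0318,0],"jaw": [0.2,0.2,0.2]}' | python3 nudge.py >/dev/null; python3 -c "
from h import *
delta([.535,-.0306,.154])"; done
```

```text
t 5.9 pos [ 0.5365 -0.03    0.1527] delta [-0.0009 -0.0013 -0.0013] yaw 76.26529283987905 tilt 0.31287595928114137 q7 -0.5631370434317636 F [-2.9177 -1.4974 24.4345] M [-0.1612  1.3204 -0.1946] g 0.38587235081917604 41.65824115276337
t 6.2 pos [ 0.5365 -0.0309  0.1523] delta [ 0.0001 -0.0015 -0.0017] yaw 84.78426361904302 tilt 0.31707485206681857 q7 -0.42946393421842044 F [-2.9629 -2.8202 22.1514] M [-0.5775  0.6332 -0.517 ] g 0.38048843073326294 41.898651123046875
t 6.5 pos [ 0.536  -0.0284  0.1522] delta [-0.0021 -0.0012 -0.0018] yaw 93.50802200353446 tilt 0.2796090980403765 q7 -0.2954045894183054 F [-2.8738  2.8609 21.5755] M [ 0.5675  1.0901 -0.3579] g 0.38167779479983466 42.10061967372894
```

At the stop: the moment rose at about 61–70° of turn and the pads began to slip. Lifting.

To row units: -0.006 m is -0.12.

```bash
echo '{"x": [0,0,0,0,0],"y": [0,0,0,0,0],"z": [-0.12,-0.12,-0.12,-0.12,0],"rz": [0,0,0,0,0],"jaw": [0.2,0.2,0.2,0.2,0.2]}' | python3 nudge.py ; python3 -c "
from h import *
delta([.535,-.0306,.21])"
```

```text
t: 7.0
eef_pos: [0.5339, -0.0304, 0.1735]
tool_rot: [0.0, 0.685, 0.728, -0.0]
contact_force: [0.1, -0.2, -1.7]
gripper_width: 0.384
grasp_force: 41.8
t 7.0 pos [ 0.5339 -0.0304  0.1735] delta [-0.0002  0.0011 -0.0365] yaw 93.4516758839896 tilt 0.014486774863062988 q7 -0.2712029060789527 F [ 0.1405 -0.1967 -1.6607] M [-0.0334 -0.0179 -0.0436] g 0.38444801032484477 41.77622437477112
```

Freed: the load is about the cap's weight. Raise to 0.24 and carry to the refill.

To row units: -0.035 m is -0.7, -0.03 m is -0.6.

```bash
echo '{"x": [0,0,0],"y": [0,0,0],"z": [-0.7,-0.6,0],"rz": [0,0,0],"jaw": [0.2,0.2,0.2]}' | python3 nudge.py ; python3 -c "
from h import *
delta([.503,.327,.235])"
```

```text
t: 7.3
eef_pos: [0.5361, -0.0303, 0.2419]
tool_rot: [0.003, 0.686, 0.728, 0.002]
contact_force: [1.5, -0.6, -0.9]
gripper_width: 0.378
grasp_force: 41.8
t 7.3 pos [ 0.5361 -0.0303  0.2419] delta [ 0.3587 -0.0118  0.0064] yaw 93.4162595485065 tilt 0.36157638894784616 q7 -0.21147777501886417 F [ 1.5011 -0.5754 -0.8533] M [ 0.0321 -0.0124 -0.0188] g 0.37814040575188956 41.84054732322693
```

To row units: 0.04 m is 0.8, 0.038 m is 0.76.

```bash
echo '{"x": [0.8,0.8,0.8,0.8,0.8,0.8,0.8,0.8,0.76,0,0,0],"y": [-0.02,-0.02,-0.02,-0.02,-0.02,-0.02,-0.02,-0.02,-0.04,0,0,0],"z": [0,0,0,0,0,0,0,0,0,0,0,0],"rz": [0,0,0,0,0,0,0,0,0,0,0,0],"jaw": [0.2,0.2,0.2,0.2,0.2,0.2,0.2,0.2,0.2,0.2,0.2,0.2]}' | python3 nudge.py
python3 - <<'E'
from h import *
delta([.503,.327,.235])
p=bot.get_obs()["eef_pos"]
s=bot.read_camera("side");t=bot.read_camera("top");cv2.imwrite("pics/sb.png",s)
print(proj("side",p),proj("side",p-[0,0,.03]))
x,y=[int(v) for v in proj("side",p-[0,0,.04])[0]]
m=np.hstack([cv2.resize(s[max(0,y-50):y+50,x-50:x+50],(400,400),interpolation=2),cv2.resize(t[150:250,120:220],(400,400),interpolation=2)])
print(x-50,max(0,y-50))
cv2.imwrite("pics/b1.png",(((m/255.)**.5)*255).astype('uint8'))
E
```

```text
t: 8.5
eef_pos: [0.5027, 0.3247, 0.2373]
tool_rot: [0.0, 0.686, 0.728, -0.001]
contact_force: [0.6, -1.1, -1.7]
gripper_width: 0.378
grasp_force: 41.8
t 8.5 pos [0.5027 0.3247 0.2373] delta [0.0023 0.0004 0.0023] yaw 93.35489851004444 tilt 0.12180338362441803 q7 -0.9135485584941487 F [ 0.6086 -1.0919 -1.7388] M [-0.0148 -0.0194 -0.0012] g 0.3776004530179747 41.789976954460144
[[225.2978 204.3477]] [[226.3987 224.9688]]
176 181
```

View pics/b1.png

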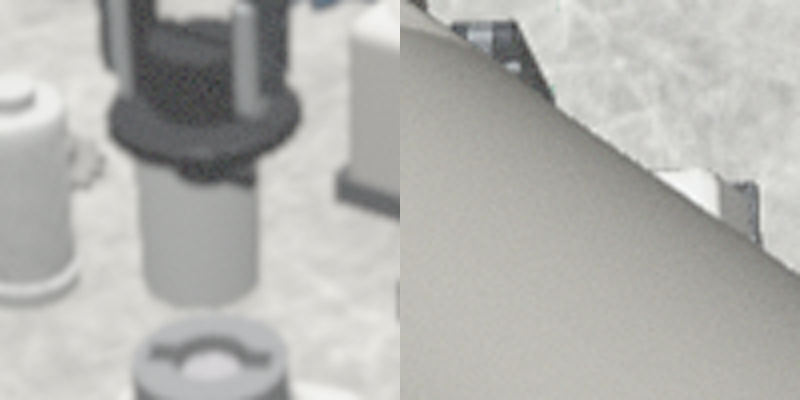

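Side: the cap hangs level, disc centre at crop x≈204, with one lug peeking out to the right at crop (253,175). Comparing with projected lugs at candidate angles.

Run:
```python
from h import *
s=cv2.imread("pics/sb.png");c=np.array([.503,.3255]);z0=.2248
ims=[]
for a in(155,165,175,185):
    L=np.radians(a);P=[(circ(c,.031,z0),(0,0,255)),(circ(c,.031,z0+.008),(0,0,255)),(box(c,L,.038,.007,z0-.017),(0,220,0)),(box(c,L,.038,.007,z0-.012),(255,80,0)),(circ(c,.011,z0-.017),(0,220,255))]
    ims.append(crop("side",s,188,188,P))
cv2.imwrite("pics/l1.png",np.vstack([np.hstack(ims[:2]),np.hstack(ims[2:])]))
```

```text
(no output)
```

View pics/l1.png

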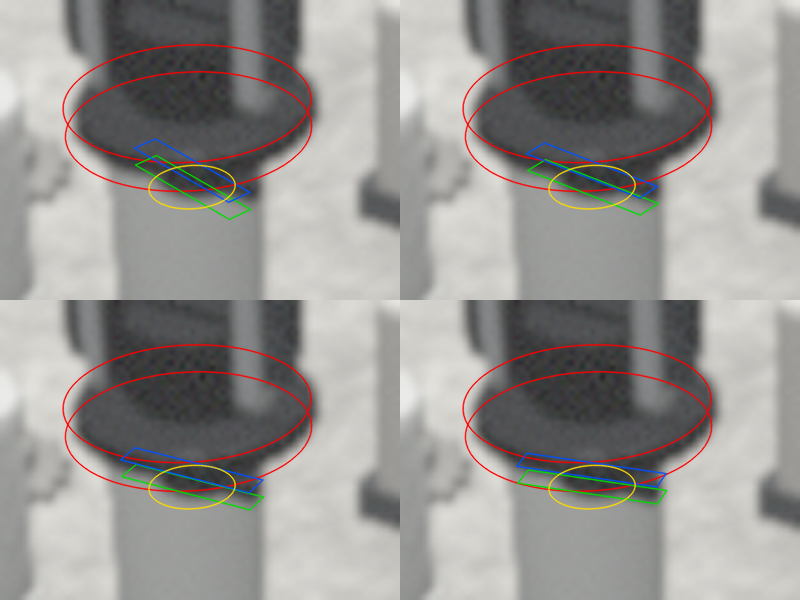

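The best fit for the lugs is about 175° (shape shifted by the side bias), and the slots are at about 190°. Turn +15° anticlockwise, centre, and lower to just above contact.

To row units: 0.02 m is 0.4, 0.002 m is 0.04, -0.13 rad / 1.5708 = -0.0828.

```bash
echo '{"x": [0.04,0,0,0,0,0,0],"y": [0.02,0,0,0,0,0,0],"z": [0,0,0.4,0.4,0.4,0,0],"rz": [0,-0.0828,-0.0828,0,0,0,0],"jaw": [0.2,0.2,0.2,0.2,0.2,0.2,0.2]}' | python3 nudge.py ; python3 -c "
from h import *
delta([.5035,.327,.1695])"
```

```text
t: 9.3
eef_pos: [0.5036, 0.3281, 0.1786]
tool_rot: [-0.0, 0.586, 0.811, -0.0]
contact_force: [0.3, -0.1, -1.1]
gripper_width: 0.381
grasp_force: 41.8
t 9.3 pos [0.5036 0.3281 0.1786] delta [-0.0011 -0.0005  0.0091] yaw 108.29436732316712 tilt 0.012118320299630026 q7 -0.7272773683524224 F [ 0.3277 -0.1469 -1.137 ] M [-0.0436  0.0539 -0.0606] g 0.3811072471229278 41.77659630775452
```

To row units: 0.003 m is 0.06.

```bash
for i in 1 2; do echo '{"x": [0,0,0],"y": [0,0,0],"z": [0.06,0.06,0],"rz": [0,0,0],"jaw": [0.2,0.2,0.2]}' | python3 nudge.py >/dev/null; python3 -c "
from h import *
delta([.5035,.327,.1695])"; done
```

```text
t 9.6 pos [0.5035 0.3284 0.1725] delta [-0.0014 -0.0004  0.003 ] yaw 108.32730342151756 tilt 0.027779301427512015 q7 -0.7326131511858391 F [-0.2664 -0.541  -1.7856] M [ 0.0209 -0.0138 -0.0373] g 0.37650701848918977 41.77590608596802
t 9.9 pos [0.5035 0.3298 0.1686] delta [-0.0026 -0.0009 -0.0009] yaw 108.36239873522405 tilt 0.1360261107042849 q7 -0.737848691805706 F [-4.5192 -2.2805 12.6743] M [-0.6123  0.8056 -0.0741] g 0.37894097346762035 43.35578262805939
```

Contact at the 17 mm rest height, so the lugs are not in the slots yet. Sweeping the angle under a light push.

To row units: -0.001 m is -0.02, -0.06 rad / 1.5708 = -0.0382.

```bash
echo '{"x": [-0.02,0,0,0],"y": [0,0,0,0],"z": [0,0,0,0],"rz": [0,-0.0382,-0.0382,0],"jaw": [0.2,0.2,0.2,0.2]}' | python3 nudge.py >/dev/null; python3 -c "
from h import *
delta([.5035,.327,.1695])"; for i in 1 2 3; do echo '{"x": [0,0,0],"y": [0,0,0],"z": [0,0,0],"rz": [0.0509,0.0255,0],"jaw": [0.2,0.2,0.2]}' | python3 nudge.py >/dev/null; python3 -c "
from h import *
delta([.5035,.327,.1695])"; done
```

```text
t 10.3 pos [0.5041 0.3289 0.1688] delta [-0.0015 -0.0014 -0.0008] yaw 115.31756914602515 tilt 0.17486714715659693 q7 -0.6286529502386434 F [-3.0513 -2.4673 12.6601] M [-0.5103  0.6815 -0.0023] g 0.3770250255712189 43.325783014297485
t 10.6 pos [0.505  0.3297 0.1688] delta [-0.0021 -0.0023 -0.0007] yaw 108.30109139441544 tilt 0.3323372419917104 q7 -0.7369680209444842 F [-0.5455  0.9605  9.0379] M [ 0.143  -0.0614  0.0009] g 0.38141284690530136 42.91487395763397
t 10.9 pos [0.5055 0.3301 0.1689] delta [-0.0026 -0.0025 -0.0006] yaw 101.42530153081684 tilt 0.4054888667512853 q7 -0.8429979569225973 F [1.6406 2.4684 7.7637] M [ 0.5041 -0.3854  0.0265] g 0.3764789337322933 42.77352511882782
t 11.2 pos [0.5055 0.3301 0.169 ] delta [-0.003  -0.0023 -0.0006] yaw 94.55106502329953 tilt 0.4149356687409001 q7 -0.9492082714535928 F [1.4046 2.8453 8.0098] M [ 0.4633 -0.4008  0.0128] g 0.3754517035545687 42.854159474372864
```

The TCP has drifted about 3 mm off the measured mouth centre. Unload, re-centre, then try again.

To row units: -0.006 m is -0.12, -0.003 m is -0.06.

```bash
echo '{"x": [-0.06,0,0],"y": [-0.04,0,0],"z": [-0.12,0,0],"rz": [0,0,0],"jaw": [0.2,0.2,0.2]}' | python3 nudge.py >/dev/null
python3 - <<'E'
from h import *
delta([.503,.3267,.1695])
s=bot.read_camera("side");p=bot.get_obs()["eef_pos"];z=p[2]-.0125;c=p[:2]
R=(0,0,255);cb=np.array([.503,.3267])
P=[(circ(c,.031,z),R),(circ(c,.031,z+.008),R),(circ(c,.011,z-.017),(0,220,255)),(circ(cb,.027,.14),(0,220,0)),(circ(cb,.013,.14),(0,220,0)),(box(cb,np.radians(10),.042,.011,.14),(255,80,0))]
cv2.imwrite("pics/c1.png",np.hstack([crop("side",s,188,230,[]),crop("side",s,188,230,P)]))
E
```

```text
t 11.5 pos [0.5017 0.3237 0.172 ] delta [0.0029 0.0016 0.0025] yaw 94.5661403948675 tilt 0.0536890432766551 q7 -0.9406014675542617 F [ 0.1635  0.0287 -1.4357] M [0.0276 0.1015 0.0288] g 0.3804286026106697 41.90365791320801
```

View pics/c1.png

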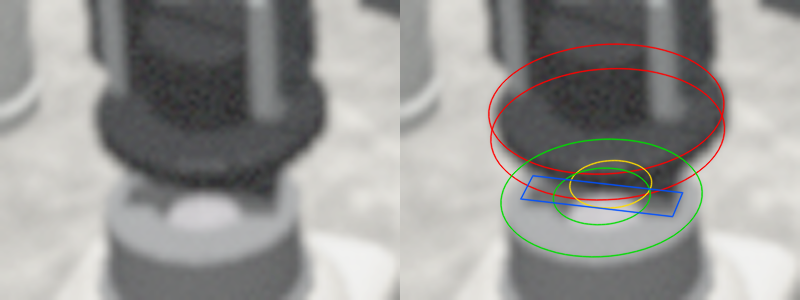

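The cap seems to sit about 3 mm behind the TCP in −y (compare disc and rim in the crop, disc centre x≈212, rim ≈202). This matches the −2 mm offset seen at the stop. Shift +y accordingly and sweep again.

To row units: 0.006 m is 0.12, 0.001 m is 0.02, -0.11 rad / 1.5708 = -0.07.

```bash
echo '{"x": [0.12,0,0],"y": [0.02,0,0],"z": [0,0,0],"rz": [0,-0.07,0],"jaw": [0.2,0.2,0.2]}' | python3 nudge.py >/dev/null; python3 -c "
from h import *
delta([.503,.3297,.1695])";echo '{"x": [0,0,0],"y": [0,0,0],"z": [0.06,0.06,0],"rz": [0,0,0],"jaw": [0.2,0.2,0.2]}' | python3 nudge.py >/dev/null; python3 -c "
from h import *
delta([.503,.3297,.1695])"; for i in 1 2 3; do echo '{"x": [0,0,0],"y": [0,0,0],"z": [0,0,0],"rz": [-0.0382,-0.0382,0],"jaw": [0.2,0.2,0.2]}' | python3 nudge.py >/dev/null; python3 -c "
from h import *
delta([.503,.3297,.1695])"; done
```

```text
t 11.85 pos [0.5022 0.3308 0.1719] delta [-0.0013  0.0006  0.0024] yaw 100.97797872348764 tilt 0.045379064641861006 q7 -0.8504251653344785 F [-0.5633  0.3895 -1.325 ] M [-0.0462  0.008  -0.1094] g 0.38097532206555673 41.89680218696594
t 12.15 pos [0.5026 0.3315 0.1686] delta [-0.0018  0.0001 -0.0009] yaw 100.76716213670926 tilt 0.09916225728041994 q7 -0.8583465591127003 F [-4.9284 -3.8336 15.861 ] M [-0.9492  1.0423 -0.0538] g 0.3809616901657873 43.70371341705322
t 12.45 pos [0.5029 0.3313 0.1681] delta [-0.0016 -0.0004 -0.0014] yaw 107.73213305225754 tilt 0.1355537656520706 q7 -0.7506387189126859 F [-2.5223 -0.9447 11.6713] M [-0.4633  0.4103 -0.0148] g 0.383284109320749 43.15062940120697
t 12.75 pos [0.5025 0.3304 0.1663] delta [-0.0009  0.0002 -0.0032] yaw 114.5646686466624 tilt 0.016799228325723576 q7 -0.6451520413607246 F [-0.1158  0.6544 -1.6094] M [ 0.0057 -0.0025 -0.0389] g 0.3795999787905162 41.954010128974915
t 13.05 pos [0.5021 0.3305 0.1657] delta [-0.0011  0.0004 -0.0038] yaw 121.40229349371187 tilt 0.058474991718502435 q7 -0.5399485100010992 F [-0.6991  0.6312 -1.2629] M [0.0524 0.128  0.0107] g 0.3821119481878139 41.94454550743103
```

Dropped in at yaw ≈ 114–121° with the force gone. Pushing down.

Careful with the scale: shifts go in shares of 50 mm and turns go in shares of pi/2 rad. That gives: 0.003 m is 0.06.

```bash
echo '{"x": [0,0,0],"y": [0,0,0],"z": [0.06,0.06,0],"rz": [0,0,0],"jaw": [0.2,0.2,0.2]}' | python3 nudge.py >/dev/null; python3 -c "
from h import *
delta([.503,.3297,.1525])";echo '{"x": [0,0,0,0],"y": [0,0,0,0],"z": [0.06,0.06,0.04,0],"rz": [0,0,0,0],"jaw": [0.2,0.2,0.2,0.2]}' | python3 nudge.py >/dev/null; python3 -c "
from h import *
delta([.503,.3297,.1525])"
```

```text
t 13.35 pos [0.5023 0.3304 0.1602] delta [-0.001   0.0003  0.0077] yaw 121.43510309338656 tilt 0.024048478759759913 q7 -0.5446366987712435 F [-1.4327 -1.6183  4.6348] M [-0.3107  0.6191  0.0255] g 0.3803494169675065 42.48755156993866
t 13.75 pos [0.5023 0.3305 0.153 ] delta [-0.001   0.0002  0.0005] yaw 121.45588193432094 tilt 0.028867295926507733 q7 -0.5510770928911748 F [-4.1387 -2.3317  8.8493] M [-0.6214  0.9058 -0.004 ] g 0.37748764618552205 42.96146750450134
```

To row units: 0.002 m is 0.04.

```bash
echo '{"x": [0,0,0],"y": [0,0,0],"z": [0.04,0.04,0],"rz": [0,0,0],"jaw": [0.2,0.2,0.2]}' | python3 nudge.py >/dev/null; python3 -c "
from h import *
delta([.503,.3297,.1525])";echo '{"x": [0,0,0,0],"y": [0,0,0,0],"z": [0,0,0,0],"rz": [0.0764,0.0764,0.0764,0],"jaw": [0.2,0.2,0.2,0.2]}' | python3 nudge.py >/dev/null; python3 -c "
from h import *
delta([.503,.3297,.1525])"
```

```text
t 14.05 pos [0.5025 0.3304 0.152 ] delta [-0.0009  0.     -0.0005] yaw 121.43614543715475 tilt 0.16862909492521747 q7 -0.5546019450183262 F [ -9.6385 -10.0156  30.5202] M [-2.1723  2.1949 -0.0201] g 0.3798068894135933 45.003347396850586
t 14.45 pos [0.5038 0.332  0.152 ] delta [-0.0021 -0.0012 -0.0005] yaw 100.62767236702335 tilt 0.29775103380438755 q7 -0.8740016690632684 F [-4.4807 -3.6718 23.7798] M [-0.8609  1.2304 -0.1472] g 0.3820247135669786 44.29392635822296
```

To row units: 0.12 rad / 1.5708 = 0.0764.

```bash
for i in 1 2; do echo '{"x": [0,0,0,0],"y": [0,0,0,0],"z": [0,0,0,0],"rz": [0.0764,0.0764,0.0637,0],"jaw": [0.2,0.2,0.2,0.2]}' | python3 nudge.py >/dev/null; python3 -c "
from h import *
delta([.503,.3297,.1525])"; done; for i in 1 2 3; do echo '{"x": [0,0,0],"y": [0,0,0],"z": [0,0,0],"rz": [0.0509,0.0255,0],"jaw": [0.2,0.2,0.2]}' | python3 nudge.py >/dev/null; python3 -c "
from h import *
delta([.503,.3297,.1525])"; done
```

```text
t 14.85 pos [0.5046 0.3322 0.1521] delta [-0.0028 -0.0012 -0.0004] yaw 81.16897208797617 tilt 0.39296384626561776 q7 -1.1730549136207709 F [-2.1062 -2.2575 21.4751] M [-0.6047  0.7166 -0.1517] g 0.3797032406014091 44.067542552948
t 15.25 pos [0.5053 0.3321 0.1521] delta [-0.0032 -0.0009 -0.0004] yaw 61.67326533469676 tilt 0.44400748564257364 q7 -1.4733477106629667 F [-0.1456 -2.441  19.8045] M [-0.5002  0.3185 -0.1181] g 0.38150929470789724 43.92944633960724
t 15.55 pos [0.5053 0.332  0.1521] delta [-0.0032 -0.0006 -0.0004] yaw 54.899498709080895 tilt 0.4426308678084446 q7 -1.5779519287306305 F [-0.8155 -1.3908 19.6933] M [-0.5218  0.2381 -0.0092] g 0.3780406657866005 43.9321231842041
t 15.85 pos [0.5048 0.3317 0.1521] delta [-0.0027 -0.     -0.0004] yaw 48.042370913614896 tilt 0.3773372783460625 q7 -1.6841266300438782 F [-1.4371 -4.0572 20.7737] M [-0.836   0.6512 -0.0238] g 0.3817362746784971 44.131227135658264
t 16.15 pos [0.505  0.3315 0.152 ] delta [-0.0027 -0.     -0.0005] yaw 41.20917320601385 tilt 0.3977904612210375 q7 -1.7900732520658857 F [-2.261  -3.5577 20.2308] M [-0.9311  0.3323  0.2577] g 0.38464752192886664 44.22223627567291
```

To row units: 0.06 rad / 1.5708 = 0.0382.

```bash
for i in 1 2 3; do echo '{"x": [0,0,0],"y": [0,0,0],"z": [0,0,0],"rz": [0.0382,0.0255,0],"jaw": [0.2,0.2,0.2]}' | python3 nudge.py >/dev/null; python3 -c "
from h import *
delta([.503,.3297,.1525])"; done
```

```text
t 16.45 pos [0.5059 0.3316 0.152 ] delta [-0.0035 -0.0001 -0.0005] yaw 35.48747985267245 tilt 0.49282941974597055 q7 -1.8785421042602577 F [ 0.1685 -3.4019 18.1336] M [-0.7084 -0.2737  0.4731] g 0.38016043479428263 44.32943344116211
t 16.75 pos [0.5073 0.3318 0.152 ] delta [-0.0047 -0.0003 -0.0005] yaw 29.74817947832648 tilt 0.6349216985120064 q7 -1.9671288552442225 F [ 4.6957 -1.2099 14.752 ] M [-0.4643 -1.1863  0.6069] g 0.38026630968535363 43.98163139820099
t 17.05 pos [0.5085 0.3317 0.1522] delta [-0.0059 -0.0004 -0.0004] yaw 23.97593274586724 tilt 0.7590848511191762 q7 -2.0560454585464654 F [ 7.1944  0.8229 11.8779] M [-0.3587 -1.9519  0.5549] g 0.3795259289551215 42.233519554138184
```

Stop reached (moment saturated, pads slipping). Let it spring up, then open.

To row units: -0.003 m is -0.06.

```bash
echo '{"x": [0,0,0,0],"y": [0,0,0,0],"z": [-0.06,-0.06,-0.06,0],"rz": [0,0,0,0],"jaw": [0.2,0.2,0.2,0.2]}' | python3 nudge.py >/dev/null; python3 -c "
from h import *
delta([.503,.3297,.1585])"; echo '{"x": [0,0,0,0],"y": [0,0,0,0],"z": [0,0,0,0],"rz": [0,0,0,0],"jaw": [0.65,0.65,0.65,0.65]}' | python3 nudge.py
```

```text
t 17.45 pos [0.5068 0.331  0.1583] delta [-0.004  -0.0003 -0.0002] yaw 24.02975312523989 tilt 0.4975360621843428 q7 -2.0499258352545904 F [ 9.0592  1.9797 -2.6594] M [ 0.4645 -2.2751  0.3718] g 0.3750646595613676 41.33768677711487
t: 17.85
eef_pos: [0.5021, 0.3304, 0.1572]
tool_rot: [0.0, 0.978, 0.209, -0.0]
contact_force: [-0.2, -0.5, -0.5]
gripper_width: 0.649
grasp_force: 0.0
```

Force is zero after opening. Now straight up and away, then look.

To row units: 0.045 m is 0.9, -0.04 m is -0.8.

```bash
echo '{"x": [0,0,0,0,0,0,0,0,0,0,0,0],"y": [0,0,0,0.9,0.9,0.9,0.9,0.9,0.9,0.9,0.9,0],"z": [-0.6,-0.8,-0.6,0,0,0,0,0,0,0,0,0],"rz": [0,0,0,0,0,0,0,0,0,0,0,0],"jaw": [0.65,0.65,0.65,0.65,0.65,0.65,0.65,0.65,0.65,0.65,0.65,0.65]}' | python3 nudge.py
python3 - <<'E'
from h import *
s=bot.read_camera("side");t=bot.read_camera("top");c=np.array([.503,.3267])
P=[(circ(c,.031,.146),(0,0,255)),(circ(c,.031,.154),(0,0,255)),(circ(c,.017,.178),(0,220,0))]
T=np.hstack([crop("top",t,135,180,[]),crop("top",t,135,180,P)]);S=np.hstack([crop("side",s,188,230,[]),crop("side",s,188,230,P)])
cv2.imwrite("pics/d1.png",np.vstack([T,S]))
E
```

```text
t: 19.05
eef_pos: [0.6511, -0.0075, 0.2565]
tool_rot: [0.002, 0.979, 0.203, -0.0]
contact_force: [-0.5, -0.3, 0.2]
gripper_width: 0.648
grasp_force: 0.0
```

View pics/d1.png

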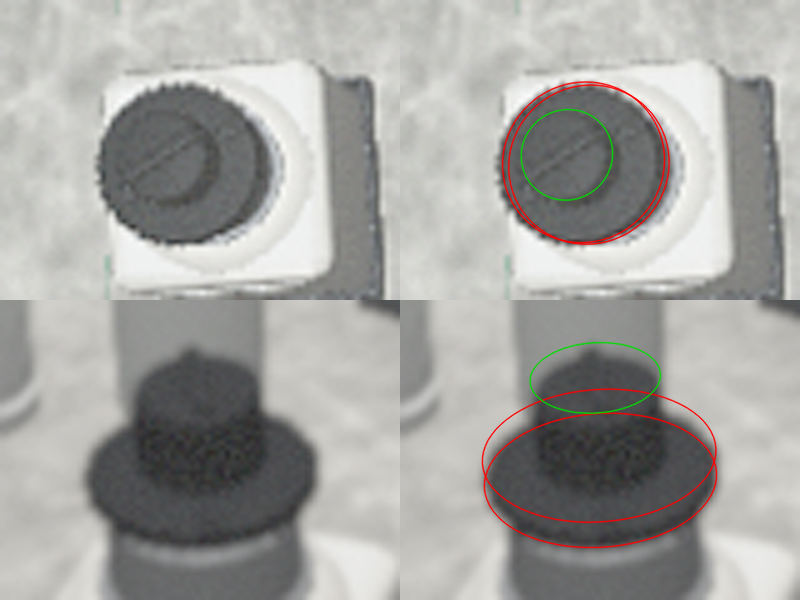

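Top: the cap is concentric on the neck (disc centre at crop ≈184,163), with the ridge at about 125°, roughly 65° clockwise of the slots. Side: the disc is level at the 6 mm sprung-up height, with its lower edge at 545 against 547 predicted and the neck visible below. The gripper is clear, so I'm handing in.

```bash
python3 -c "
from station import bot
print(bot.hand_in())"
```

```text
the job is handed in; nothing more can be done
None
```

I took the safety cap off the used can, fitted it on the refill and turned it clockwise to its stop, and it looks locked and level at about 6 mm in the final pictures; I handed the job in at about 19 s and no verdict was returned.

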